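Close the specimen box, drop the light panel's kickstand and hold the panel upright

TASK

Get the pulse generator ready for its inspection photograph: first lower the clear lid of the specimen box until it is fully closed over the generator, then flip the red kickstand of the light panel over to the back until it is fully down, and then raise the panel until it stands fully upright, gripping or pressing the orange rail along its top. Finish while still holding the panel upright by that rail, because its spring tips it forward again if let go. Leave the tweezers, the loose blue header block and the amber vial where they are.

Things in the scene. Friction and masses are not known exactly. Their poses are not given: they have to be found in the camera images.
- box: Clear polystyrene specimen box with a blue underlay, fixed to the bench, open on top: 120 x 120 mm, 45 mm high, walls 4 mm. Origin at the centre of its underside. Its own +x points to the hinged side, away from the robot at yaw 0 (yaw varies up to 0.5 rad either way). It may stand to the robot's left or right, the light panel on the other side.
- lid (a joint): Angle of the clear lid with blue edges, rad: 0 closed and flat on the box, 1.57 upright, stop at 1.9; starts at 1.15 to 1.7. Friction hinge (0.09 N m): it stays where it is left, so push it all the way down, about 2 N near its free edge. A plate 120 x 120 mm, 5 mm thick (closed top 50 mm above the bench), with a 12 x 40 mm blue thumb tab in the middle of its free edge.
- lid_hinge (a point): Point on the lid's hinge axis in the middle of the box's +x side, 45 mm above the bench. The hinge axis runs along the box's own y. The free edge of the lid is 120 mm from it, the tab's end 132 mm.
- lid_tab (a point): Middle of the blue thumb tab on the lid's free edge, 126 mm from the hinge.
- generator: Titanium pulse generator, 62 x 44 mm, 8 mm thick, with a blue end, lying flat in the specimen box. Origin at the centre of the underside of its round part. It stays in the box.
- foot: Dark steel foot plate of the light panel, 130 x 150 mm, 10 mm thick, fixed to the bench. Origin at bench height; the panel's hub axis runs along the foot's own y, 50 mm along its +x from the origin and 30 mm above the bench. Its own +x is the BACK of the panel, away from the robot at yaw 0 (yaw varies up to 0.5 rad either way).
- panel (a joint): Lean of the light panel about its hub, rad: 0 upright (a stop), growing as it leans forward to the foot's -x, front stop 0.45, where it starts. A hub spring presses it forward (0.3 to 0.4 N m), so it falls forward when let go; raising and holding it takes 2 to 4 N at the rail. A 12 mm thick black plate 150 mm wide (foot's y) with a white front, from 17 to 132 mm from the hub axis.
- panel_hub (a point): Middle of the panel's hub axis, 30 mm above the bench.
- rail: Orange round rail (a sleeve that can turn on its rod) along the panel's top: 14 mm diameter, 150 mm long (foot's y), on two thin posts at its ends, 26 mm above the panel's edge. Origin at its middle, on its axis, 165 mm from the hub axis (upright: 195 mm above the bench). The raised kickstand passes 9 mm behind its middle; once that is down the rail is free.
- kickstand (a joint): Angle of the red kickstand on the panel's back, rad: 0 raised, pointing up along the panel (start); it swings over backwards (to the foot's +x) to a stop at 2.69, fully down, slanting down behind the panel. With the panel leaning forward gravity keeps it raised until it is pushed back past vertical (0.45); beyond that it drops by itself in about 1 s. Pushing takes under 1 N.
- kickstand_pivot (a point): Kickstand's pivot: in panel axes 95 mm from the hub axis along the panel and 20 mm behind the panel's middle plane; the pivot axis runs along the foot's y.
- kickstand_tip (a point): Centre of the black 16 mm rubber ball at the kickstand's free end, 128 mm from its pivot; the red leg is a 9 mm round bar. Raised, it projects about 58 mm beyond the rail.
- tweezers: Chrome tweezers lying flat, 125 mm long, 13 mm wide, 8 mm high. Bystander; origin at the middle on the bench.
- header: Loose blue nylon header block, 34 x 22 x 16 mm. Bystander; origin at the centre of its underside.
- vial: Amber glass vial with a white cap, 28 mm diameter, 50 mm high. Bystander; origin at the centre of its underside.
Mind the look-alikes: they are no part of the job. Several things have the shape of the box; the one meant has the colours described above.

How it is judged:
By the outcome, as a careful person would: the job done as asked, in the order asked, and still so for the second after the job is handed in, while the arm keeps its last pose, push and grip.
It also fails if it takes over 61 s, if anything falls off the work surface, if the arm or the gripper's body presses on something with over 40 N, if the wrist force passes 120 N, or if a joint passes its speed limit or range.

ROBOT

A 7-joint arm with a two-finger parallel gripper is mounted at the origin on the work surface. World frame = base frame: x ahead of the robot, y to its left, z up, the work surface at z = 0. Lengths are in mm, angles in rad, forces in N, time in s.
With the tool pointing down it reaches from about 350 to 775 mm from the base axis. Payload 3.1 kg.
Tool frame: the origin (TCP) lies at the very end of the fingers, on their centre line; the grasp point (between the pads) lies 19 mm behind it; z points along the fingers, y is the line along which they close (so a half turn about z gives the same grasp; the last joint's range is limited). The gripper opens to 85 mm and grips with 20 to 120 N. Pads are 22 mm wide; open, the fingers measure 114 mm over their backs; the gripper's body (76 mm by 85 mm) begins 54 mm behind the grasp point. The pads swing forward as they close: fully open they stand 13 mm farther back than shut.
Start: joints at [-1.259, 0.311, 0.014, 1.512, -0.004, 1.319, -0.027], TCP at [190.53, 515.961, 207.604] pointing down, gripper open.
Joint ranges: [-2.7, 2.7], [-0.3, 1.91], [-1.27, 1.3], [0.12, 2.57], [-1.44, 4.58], [0.2, 2.03], [-3.05, 3.05]. Speed limits (rad/s): [2.79, 2.79, 3.14, 3.14, 3.14, 3.14, 3.14].

INTERFACE

Orientations are given as a unit quaternion [w, x, y, z].
In Python, from rig import manip gives the robot as it stands. The module is installed in compiled form; this text tells all that it offers.
- The arm moves only by the tool drive_tool, never from a script. Its argument "increments" is a list of rows, each an object with "claw": the gripper command: -1 is shut, 1 is fully open, values between are in proportion; "offset": the shift along the tool's x, y, z as a fraction of full scale, a list of three; "twist": the turn about the tool's z as a fraction of full scale. In form: [{"claw": claw, "offset": [x, y, z], "twist": twist}, ...]. A call has 1 to 20 rows; each row shifts and turns the commanded pose from where the row before left it, along the tool's axes as they then stand; what a row does not reach is not made up. Full scale, the value 1, is 20 mm for a shift and 360 degrees for a turn. A row lasts 1/8 s, in which the tool goes at most 62.5 mm and 10.7 degrees, less where a joint would pass 70% of its speed; a pose out of reach is approached as far as the arm can. A call with a number of a shift or a turn outside -1 to 1 is refused whole. A call with a gripper value outside its range is refused whole. The fingers move at their own pace and stop on an object; "force" is the grip in N (left out, the last holds). Time passes only in rows, so rows that do not move let the fingers close. It gives the time, the measured TCP pose, the force, the opening and the grip force at its end, in the units of the state.
- manip.read_state(): the state, without advancing time (a new reading comes with each control period).
- manip.snapshot(name): name is "scene" or "top"; returns a dict with "frame" (400x640x3 uint8, red, green, blue), "range_z" (400x640 float32, mm along the optical axis (not along the pixel's ray), 0 where there is no reading), "K" (3x3 intrinsics, pixels), "extrinsics" (4x4, takes a point from camera to world coordinates). Camera axes: x right, y down, z forward; pixel columns grow to the right and rows downward; lengths in mm; the calibration is good to about 2 mm. A picture is of the moment at which its call begins.
- manip.finish_job(): hands the job in; it is judged then, once.
The state is a dict: "clock": time; "joint_pos": joint angles; "qd": joint speeds; "effort": joint torques, N m; "tcp_pos": TCP position; "eef_rot": TCP orientation; "force": force on the tool from outside, world axes, zero at the start; "moment": the same for the moment, N m; "gripper_width": finger opening in mm; "finger_force": force on a finger pad.
Only numpy, scipy, OpenCV 4.12 (cv2) and the standard library are available. Lean on these libraries where they do the work, as an engineer would, in place of code of your own. Each camera call takes 0.05 s, during which the arm holds its last target. There are 200 camera calls.

## Working session

There is one attempt and no reset: what is moved stays moved. The work goes in short steps, Python scripts to look and compute and a tool call to move; the robot and the scene stay as the last step left them, time stands still between calls to the robot, and variables do not carry over. Pictures are saved under pics/ and viewed, at most 10 in all, crops included, and the job is handed in when it is done.

Besides the shell and the picture viewer there is one more tool, called after "Emit:" by a JSON object that holds its "fn" and its "kwargs", one argument or row to a line. drive_tool: Moves the arm, as the interface text tells. Its arguments: {"type":"object","properties":{"increments":{"type":"array","items":{"type":"object","properties":{"claw":{"type":"number"},"offset":{"type":"array","items":{"type":"number"}},"twist":{"type":"number"}}}},"force":{"type":"number"}},"required":["increments"]}

```bash
mkdir -p pics; cat > h.py <<'E'
from rig import manip
import cv2, numpy as np
def snap(n,f):
    s=manip.snapshot(n); cv2.imwrite(f'pics/{f}.png',s['frame'][:,:,::-1]); np.savez(f'pics/{f}.npz',**s); return s
def load(f): return dict(np.load(f'pics/{f}.npz'))
def pts(s):
    z=s['range_z'].astype(float); v,u=np.indices(z.shape); K=s['K']
    P=np.stack([(u-K[0,2])/K[0,0]*z,(v-K[1,2])/K[1,1]*z,z],-1)
    return P@s['extrinsics'][:3,:3].T+s['extrinsics'][:3,3]
E
python3 - <<'E'
from h import *
for n in('scene','top'):
    s=snap(n,n+'1'); print(s['K'],s['extrinsics'])
print(manip.read_state())
E
```

```text
[[408.38359193   0.         317.70870314]
 [  0.         408.38359193 201.47905539]
 [  0.           0.           1.        ]] [[-6.43220369e-01  4.03663802e-01 -6.50632839e-01  1.16424888e+03]
 [ 7.65589142e-01  3.52232047e-01 -5.38336188e-01  4.53704429e+02]
 [ 1.18669040e-02 -8.44386239e-01 -5.35603451e-01  7.27527534e+02]
 [ 0.00000000e+00  0.00000000e+00  0.00000000e+00  1.00000000e+00]]
[[423.07146218   0.         313.11038283]
 [  0.         423.07146218 202.2575579 ]
 [  0.           0.           1.        ]] [[-2.16584210e-02 -9.97914672e-01  6.08047669e-02  4.27651370e+02]
 [-9.99562075e-01  2.03873105e-02 -2.14479893e-02 -8.60116501e+01]
 [ 2.01636176e-02 -6.12426686e-02 -9.97919217e-01  1.20900079e+03]
 [ 0.00000000e+00  0.00000000e+00  0.00000000e+00  1.00000000e+00]]
{'clock': 0.1, 'joint_pos': array([-1.25867298,  0.31164282,  0.01402658,  1.5128922 , -0.00439802,
        1.31919011, -0.02723151]), 'qd': array([-8.40792431e-04, -1.92910459e-03, -2.18256114e-03, -1.99628823e-03,
        8.70377760e-06,  1.43928192e-03,  2.29966983e-04]), 'effort': array([-3.64804293e-05, -3.80854797e+01,  1.46498568e-01, -2.31242931e+01,
        1.23809581e-02,  8.14242172e-03,  8.02091726e-07]), 'tcp_pos': array([190.33286673, 515.27415603, 206.6332234 ]), 'eef_rot': array([-1.35162072e-04,  1.75983535e-01,  9.84392549e-01, -1.04218061e-03]), 'force': array([-0.66444063, -0.41993963, -0.0945244 ]), 'moment': array([ 0.01466778,  0.04086049, -0.05202005]), 'finger_force': 0.0, 'gripper_width': 85.45205755971112}
```

View pics/scene1.png

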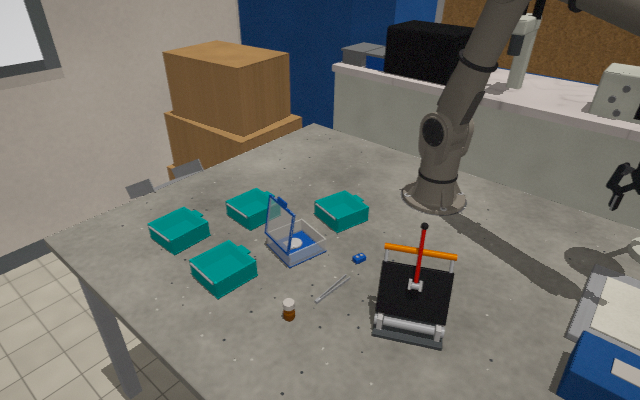

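View pics/top1.png

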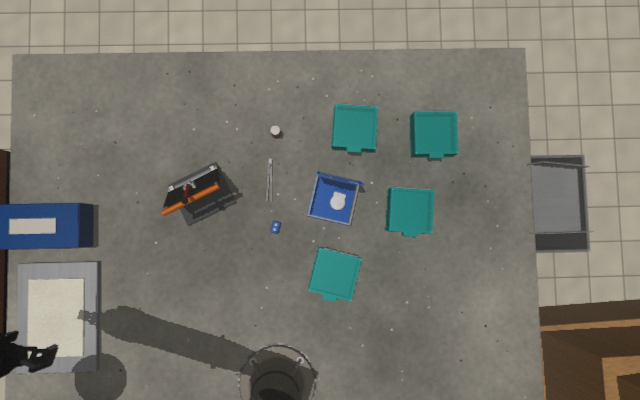

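The scene view shows the specimen box at about (295,240) with its lid upright, and the panel at (415,295) with the kickstand ball at (424,226). In the top view the box is at (335,198), the panel at (200,192), tweezers (269,180), header (276,227) and vial (275,130). Teal boxes are look-alikes.

```bash
python3 - <<'E'
from h import *
a=cv2.imread('pics/top1.png'); b=cv2.imread('pics/scene1.png')
A=cv2.resize(a[155:235,155:255],None,fx=4,fy=4,interpolation=2)
B=cv2.resize(a[160:240,290:390],None,fx=4,fy=4,interpolation=2)
C=cv2.resize(b[185:275,250:350],None,fx=4,fy=4,interpolation=2)[:280]
D=cv2.resize(b[215:355,360:470],None,fx=2,fy=2,interpolation=2)
o=np.zeros((600,800,3),np.uint8); o[:320,:400]=A;o[:320,400:]=B;o[320:,:400]=C;o[320:600,400:620]=D[:280]
cv2.imwrite('pics/c1.png',o)
E
```

```text
(no output)
```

View pics/c1.png

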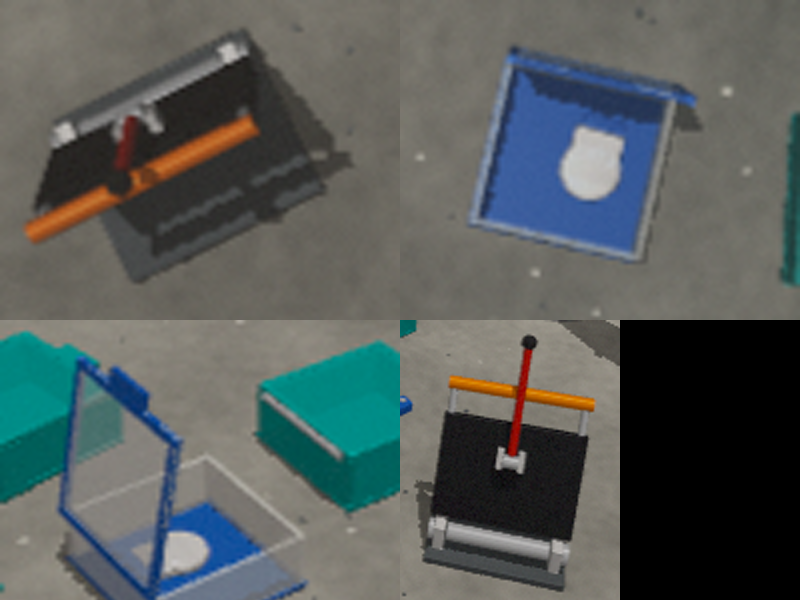

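```bash
cat >> h.py <<'E'
def ray(s,u,v,z):
    d=s['extrinsics'][:3,:3]@np.linalg.solve(s['K'],[u,v,1.]); c=s['extrinsics'][:3,3]; return c+d*(z-c[2])/d[2]
def mask(s,lo,hi):
    m=cv2.inRange(cv2.cvtColor(s['frame'],cv2.COLOR_RGB2HSV),np.array(lo),np.array(hi))>0
    return m&(s['range_z']>0)
def px(s,p):
    q=s['extrinsics'][:3,:3].T@(np.array(p)-s['extrinsics'][:3,3]); return (s['K']@q/q[2])[:2]
E
python3 - <<'E'
from h import *
np.set_printoptions(precision=1,suppress=True)
t=load('top1');s=load('scene1')
for n,u,v in(('FL',72,222),('FR',238,260)): print(n,ray(t,290+u/4,160+v/4,45))
# foot corners z=10
for n,u,v in(('BR',240,30),('FRnt',325,190),('FLnt',138,282)): print('foot',n,ray(t,155+u/4,155+v/4,10))
for n,im in(('t',t),('s',s)):
    P=pts(im); v,u=np.indices(P.shape[:2])
    reg=(u>155)&(u<250)&(v>155)&(v<240) if n=='t' else (u>360)&(u<470)&(v>215)&(v<350)
    m=mask(im,(5,150,120),(20,255,255))&reg; Q=P[m]; 
    c=np.median(Q,0); w=np.linalg.svd(Q-Q.mean(0))[2][0] if len(Q)<3000 else 0
    pr=(Q-Q.mean(0))@w; print(n,'rail',len(Q),Q.mean(0),w,pr.min(),pr.max(), Q.mean(0)+w*(pr.min()+pr.max())/2)
    m=mask(im,(0,150,60),(4,255,255))&reg; Q=P[m]; print('red',len(Q)); 
    if len(Q): print(Q[np.argmax(Q[:,2])],Q[np.argmin(Q[:,2])])
    reg=(u>290)&(u<390)&(v>160)&(v<240) if n=='t' else (u>255)&(u<330)&(v>185)&(v<260)
    m=mask(im,(105,130,50),(125,255,255))&reg; Q=P[m]; Q=Q[Q[:,2]>60]; print('lidblue',len(Q))
    if len(Q): print(Q[np.argsort(-Q[:,2])[:30:5]],Q.mean(0))
P=pts(s)
# ball
print('ball',P[226,424],P[225,423])
# tab pixels in scene crop (130,390)
for u,v in((130,390),(122,380),(140,400),(82,362),(180,440),(65,512)): 
    uu,vv=250+u/4,185+(v-320)/4; print('lid',P[int(round(vv)),int(round(uu))])
E
```

```text
FL [462.4 -96.2  45. ]
FR [ 433.8 -209.8   45. ]
foot BR [619.6 164.7  10. ]
foot FRnt [504.5 105.7  10. ]
foot FLnt [442.3 237.5  10. ]
t rail 263 [504.5 188.2 182.4] [-0.4  0.9 -0. ] -72.7262330069421 135.04838752057364 [491.3 216.4 181.4]
red 29
[508.2 189.6 224.8] [524.  219.7 126.5]
lidblue 93
[[ 546.6 -163.1  177.6]
 [ 541.3 -187.7  176.5]
 [ 544.2 -173.1  175. ]
 [ 538.9 -195.2  174.6]
 [ 544.3 -170.7  174.2]
 [ 544.1 -185.6  173.7]] [ 546.9 -173.5  166.7]
s rail 448 [504.1 192.4 178.3] [-0.7  0.6 -0.3] -69.34412505296956 250.14080147407282 [437.3 246.9 151.2]
red 213
[506.  189.1 235.9] [530.5 208.7 125. ]
lidblue 186
[[ 552.4 -162.3  176.5]
 [ 551.4 -170.3  175.7]
 [ 550.3 -157.4  174.6]
 [ 544.  -188.3  173.7]
 [ 546.6 -164.6  172.8]
 [ 550.  -171.9  171.4]] [ 557.6 -162.3  144. ]
ball [506.4 190.2 244.2] [504.9 187.2 244.5]
lid [ 550.  -171.9  171.4]
lid [ 547.1 -181.8  171.8]
lid [ 553.7 -157.8  170.1]
lid [ 540.5 -225.5  163.1]
lid [ 388.7 -280.3    0. ]
lid [ 560.1 -229.1   51.2]
```

Emit:
{"fn": "drive_tool", "kwargs": {
  "increments": [
    {"claw": -1,"offset": [0,0,-1],"twist": 0},
    {"claw": -1,"offset": [0,0,-1],"twist": 0},
    {"claw": -1,"offset": [0,0,-1],"twist": 0},
    {"claw": -1,"offset": [0,0,-1],"twist": 0},
    {"claw": -1,"offset": [0,0,-1],"twist": 0},
    {"claw": -1,"offset": [-1,-0.81,0],"twist": 0},
    {"claw": -1,"offset": [-1,-0.81,0],"twist": 0},
    {"claw": -1,"offset": [-1,-0.81,0],"twist": 0},
    {"claw": -1,"offset": [-1,-0.81,0],"twist": 0},
    {"claw": -1,"offset": [-1,-0.81,0],"twist": 0},
    {"claw": -1,"offset": [-1,-0.81,0],"twist": 0},
    {"claw": -1,"offset": [-1,-0.81,0],"twist": 0},
    {"claw": -1,"offset": [-1,-0.81,0],"twist": 0},
    {"claw": -1,"offset": [-1,-0.81,0],"twist": 0},
    {"claw": -1,"offset": [-1,-0.81,0],"twist": 0},
    {"claw": -1,"offset": [-1,-0.81,0],"twist": 0},
    {"claw": -1,"offset": [-1,-0.81,0],"twist": 0},
    {"claw": -1,"offset": [-1,-0.81,0],"twist": 0},
    {"claw": -1,"offset": [-1,-0.81,0],"twist": 0},
    {"claw": -1,"offset": [-1,-0.81,0],"twist": 0}
  ]
}}

```text
clock: 2.6
tcp_pos: [387.8, 183.2, 307.1]
eef_rot: [-0.0, 0.176, 0.984, -0.0]
force: [0.1, 0.1, -0.4]
gripper_width: -0.1
finger_force: 0.0
```

Emit:
{"fn": "drive_tool", "kwargs": {
  "increments": [
    {"claw": -1,"offset": [-0.97,-0.8,0],"twist": 0},
    {"claw": -1,"offset": [-0.97,-0.8,0],"twist": 0},
    {"claw": -1,"offset": [-0.97,-0.8,0],"twist": 0},
    {"claw": -1,"offset": [-0.97,-0.8,0],"twist": 0},
    {"claw": -1,"offset": [-0.97,-0.8,0],"twist": 0},
    {"claw": -1,"offset": [-0.97,-0.8,0],"twist": 0},
    {"claw": -1,"offset": [-0.97,-0.8,0],"twist": 0},
    {"claw": -1,"offset": [-0.97,-0.8,0],"twist": 0},
    {"claw": -1,"offset": [-0.97,-0.8,0],"twist": 0},
    {"claw": -1,"offset": [-0.97,-0.8,0],"twist": 0},
    {"claw": -1,"offset": [-0.97,-0.8,0],"twist": 0},
    {"claw": -1,"offset": [-0.97,-0.8,0],"twist": 0},
    {"claw": -1,"offset": [-0.97,-0.8,0],"twist": 0},
    {"claw": -1,"offset": [-0.97,-0.8,0],"twist": 0},
    {"claw": -1,"offset": [-0.97,-0.8,0],"twist": 0},
    {"claw": -1,"offset": [-0.97,-0.8,0],"twist": 0},
    {"claw": -1,"offset": [-0.97,-0.8,0],"twist": 0},
    {"claw": -1,"offset": [0,0,0],"twist": 0.0285},
    {"claw": -1,"offset": [0,0,0],"twist": 0.0285},
    {"claw": -1,"offset": [0,0,0],"twist": 0.0285}
  ]
}}

```text
clock: 5.1
tcp_pos: [602.7, -185.2, 306.8]
eef_rot: [-0.001, 0.434, 0.901, -0.0]
force: [0.6, -0.2, -1.2]
gripper_width: 0.1
finger_force: 0.0
```

Emit:
{"fn": "drive_tool", "kwargs": {
  "increments": [
    {"claw": -1,"offset": [0,0,0.5],"twist": 0.0246},
    {"claw": -1,"offset": [0,0,0.5],"twist": 0.0246},
    {"claw": -1,"offset": [0,0,0.5],"twist": 0.0246},
    {"claw": -1,"offset": [0,0,0.5],"twist": 0.0246},
    {"claw": -1,"offset": [0,0,1],"twist": 0.0246},
    {"claw": -1,"offset": [0,0,1],"twist": 0.0246},
    {"claw": -1,"offset": [0,0,1],"twist": 0},
    {"claw": -1,"offset": [0,0,1],"twist": 0},
    {"claw": -1,"offset": [0,0,1],"twist": 0},
    {"claw": -1,"offset": [0,0,0.8],"twist": 0}
  ]
}}

```text
clock: 6.35
tcp_pos: [602.5, -184.8, 150.1]
eef_rot: [-0.001, 0.789, 0.614, -0.0]
force: [0.0, -0.3, 0.7]
gripper_width: 0.2
finger_force: 0.0
```

```bash
python3 - <<'E'
from h import *
s=snap('scene','s2');snap('top','t2')
cv2.imwrite('pics/s2c.png',np.hstack([cv2.resize(cv2.imread('pics/s2.png')[140:290,200:350],(400,400),interpolation=2),cv2.resize(cv2.imread('pics/t2.png')[140:240,290:390],(400,400),interpolation=2)]))
E
```

```text
(no output)
```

View pics/s2c.png

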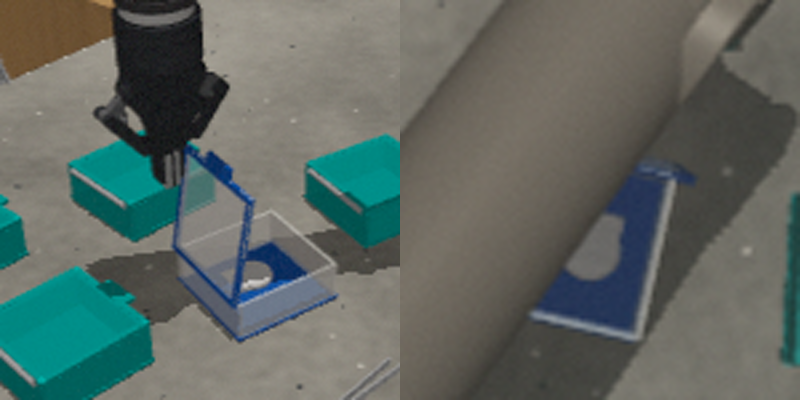

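The lid stands about 1.4 rad and the closed fingers are behind it. Next I sweep it down along its arc.

Emit:
{"fn": "drive_tool", "kwargs": {
  "increments": [
    {"claw": -1,"offset": [0,-0.58,0.05],"twist": 0},
    {"claw": -1,"offset": [0,-0.58,0.05],"twist": 0},
    {"claw": -1,"offset": [0,-0.58,0.05],"twist": 0},
    {"claw": -1,"offset": [0,-0.58,0.05],"twist": 0},
    {"claw": -1,"offset": [0,-0.58,0.05],"twist": 0},
    {"claw": -1,"offset": [0,-0.47,0.25],"twist": 0},
    {"claw": -1,"offset": [0,-0.47,0.25],"twist": 0},
    {"claw": -1,"offset": [0,-0.47,0.25],"twist": 0},
    {"claw": -1,"offset": [0,-0.57,0.55],"twist": 0},
    {"claw": -1,"offset": [0,-0.57,0.55],"twist": 0},
    {"claw": -1,"offset": [0,-0.37,0.67],"twist": 0},
    {"claw": -1,"offset": [0,-0.37,0.67],"twist": 0},
    {"claw": -1,"offset": [0,-0.1,0.5],"twist": 0},
    {"claw": -1,"offset": [0,-0.1,0.5],"twist": 0}
  ]
}}

```text
clock: 8.2
tcp_pos: [479.1, -154.0, 62.1]
eef_rot: [0.0, 0.789, 0.614, -0.0]
force: [0.3, -0.8, 1.5]
gripper_width: -0.2
finger_force: 0.3
```

Emit:
{"fn": "drive_tool", "kwargs": {
  "increments": [
    {"claw": -1,"offset": [0,0,0.3],"twist": 0},
    {"claw": -1,"offset": [0,0,0.25],"twist": 0},
    {"claw": -1,"offset": [0,0,0.1],"twist": 0},
    {"claw": -1,"offset": [0,0,0.1],"twist": 0},
    {"claw": -1,"offset": [0,0,0],"twist": 0}
  ]
}}

```text
clock: 8.82
tcp_pos: [479.2, -154.0, 47.8]
eef_rot: [0.0, 0.789, 0.614, 0.0]
force: [0.6, -1.1, 0.3]
gripper_width: -0.2
finger_force: 0.0
```

```bash
python3 - <<'E'
from h import *
s=snap('scene','s3')
cv2.imwrite('pics/s3c.png',cv2.resize(cv2.imread('pics/s3.png')[160:290,220:380],(640,520),interpolation=2))
P=pts(s); v,u=np.indices(P.shape[:2])
m=mask(s,(105,130,50),(125,255,255))&(u>255)&(u<335)&(v>180)&(v<275);Q=P[m];print(np.histogram(Q[:,2],bins=range(-5,100,5)))
E
```

```text
(array([ 4, 49, 12,  0,  0,  0,  0,  0,  0,  0, 16, 60, 27, 27, 24, 45, 31,
        1,  2,  0]), array([-5,  0,  5, 10, 15, 20, 25, 30, 35, 40, 45, 50, 55, 60, 65, 70, 75,
       80, 85, 90, 95]))
```

View pics/s3c.png

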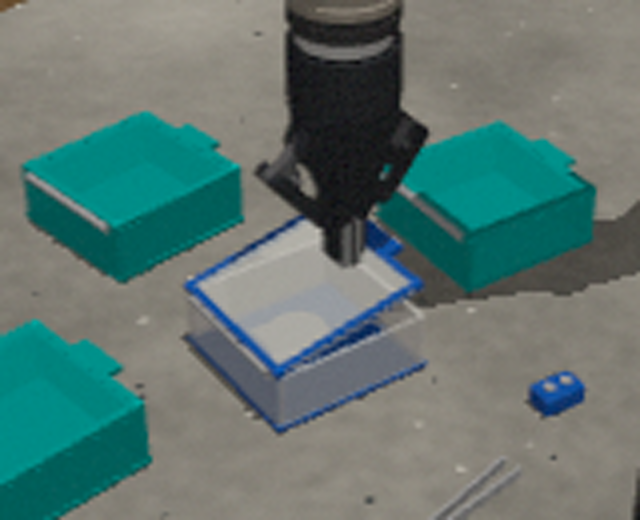

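```bash
python3 - <<'E'
from h import *
np.set_printoptions(precision=1,suppress=True)
s=load('s3');P=pts(s)
print(px(s,[479,-154,47.8]),px(s,[479,-154,75]))
for v in range(212,232,2): print(v,P[v,306],s['frame'][v,306])
# lid corners: crop px/4+offset
for u,v in((188,288),(280,370),(420,285),(385,240)): print(P[160+v//4,220+u//4])
st=manip.read_state();print(st['force'],st['moment'],st['effort'],st['tcp_pos'])
E
```

```text
[306.  231.4] [306.  223.4]
212 [ 488.8 -145.1  121.7] [28 30 31]
214 [ 491.3 -142.9  117.5] [22 20 24]
216 [ 490.5 -143.6  110.3] [58 59 61]
218 [ 489.1 -144.9  102.5] [87 88 84]
220 [ 487.6 -146.2   94.6] [88 89 86]
222 [ 487.5 -146.3   87.9] [86 87 84]
224 [ 487.2 -146.7   80.9] [89 91 88]
226 [ 486.4 -147.4   73.4] [95 94 93]
228 [ 489.1 -145.1   69.3] [156 155 148]
230 [ 493.6 -141.1   67. ] [157 154 149]
[ 553.7 -231.9   49.7]
[ 578.7 -121.    53.8]
[469.8 -94.   73.2]
[ 450.7 -141.9   77.1]
[-0.7 -0.2 -0.1] [-0.   0.1 -0. ] [  0.  -31.9   8.9 -17.7   0.   -0.    0. ] [ 479.2 -154.1   47.9]
```

```bash
python3 - <<'E'
from h import *
np.set_printoptions(precision=1,suppress=True)
s=load('s2');P=pts(s)
print(px(s,[602.5,-184.8,150.1]))
for v in range(196,216,2): print(v,P[v,264],s['frame'][v,264])
s=snap('scene','s4');P=pts(s)
for u,v in((188,288),(280,370),(420,285),(385,240)): print(P[160+v//4,220+u//4])
cv2.imwrite('pics/s4c.png',cv2.resize(cv2.imread('pics/s4.png')[190:260,260:340],(800,600),interpolation=0)[:600])
E
```

```text
[263.8 215.9]
196 [ 603.4 -178.2  211.4] [27 24 29]
198 [ 606.  -175.7  208. ] [49 49 47]
200 [ 606.8 -175.3  202.9] [62 59 56]
202 [ 607.2 -175.3  197.3] [72 70 72]
204 [ 607.6 -175.3  191.8] [69 70 69]
206 [ 607.3 -176.2  185.5] [71 71 68]
208 [ 610.  -173.6  182.2] [82 83 80]
210 [ 479.1 -322.4   45.9] [42 82 82]
212 [ 479.3 -322.8   38.6] [ 0 97 93]
214 [ 479.7 -323.    31.4] [ 0 97 92]
[ 553.2 -232.5   49.1]
[ 576.6 -123.    51.5]
[470.8 -93.2  74.1]
[ 449.2 -143.2   75.7]
```

View pics/s4c.png

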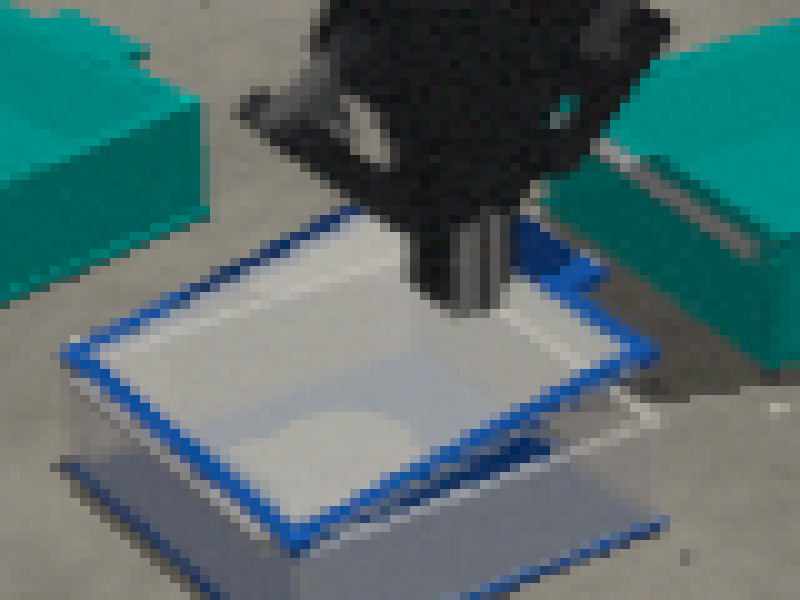

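The fingertips really end about 24 mm above the reported TCP, and the lid still stands about 25 mm open at its edge. I'll keep pushing down and watch the force.

Emit:
{"fn": "drive_tool", "kwargs": {
  "increments": [
    {"claw": -1,"offset": [0,-0.1,0.4],"twist": 0},
    {"claw": -1,"offset": [0,0,0.35],"twist": 0},
    {"claw": -1,"offset": [0,0,0.15],"twist": 0},
    {"claw": -1,"offset": [0,0,0.1],"twist": 0},
    {"claw": -1,"offset": [0,0,0],"twist": 0}
  ]
}}

```text
clock: 9.55
tcp_pos: [477.1, -153.5, 27.6]
eef_rot: [-0.0, 0.789, 0.614, -0.0]
force: [0.9, 0.2, 0.9]
gripper_width: -0.2
finger_force: 0.0
```

Emit:
{"fn": "drive_tool", "kwargs": {
  "increments": [
    {"claw": -1,"offset": [0,0,0.1],"twist": 0},
    {"claw": -1,"offset": [0,0,0.1],"twist": 0},
    {"claw": -1,"offset": [0,0,0.1],"twist": 0},
    {"claw": -1,"offset": [0,0,0],"twist": 0}
  ]
}}

```text
clock: 10.05
tcp_pos: [477.6, -153.7, 26.3]
eef_rot: [-0.001, 0.789, 0.614, 0.002]
force: [-9.8, 5.1, 33.8]
gripper_width: -0.2
finger_force: 16.9
```

Contact at 34 N, so the lid is seated. Lifting off and moving toward the panel's front.

Emit:
{"fn": "drive_tool", "kwargs": {
  "increments": [
    {"claw": -1,"offset": [0,0,-0.5],"twist": 0},
    {"claw": -1,"offset": [0,0,-1],"twist": 0},
    {"claw": -1,"offset": [0,0,-1],"twist": 0},
    {"claw": -1,"offset": [0,0,-1],"twist": 0},
    {"claw": -1,"offset": [0,0,-1],"twist": 0},
    {"claw": -1,"offset": [0,0,-1],"twist": 0},
    {"claw": -1,"offset": [0,0,-1],"twist": 0},
    {"claw": -1,"offset": [0,0,-1],"twist": 0},
    {"claw": -1,"offset": [0,0,-1],"twist": 0},
    {"claw": -1,"offset": [0,0,-1],"twist": 0},
    {"claw": -1,"offset": [0.97,-0.28,-1],"twist": 0},
    {"claw": -1,"offset": [0.97,-0.28,0],"twist": 0},
    {"claw": -1,"offset": [0.97,-0.28,0],"twist": 0},
    {"claw": -1,"offset": [0.97,-0.28,0],"twist": 0},
    {"claw": -1,"offset": [0.97,-0.28,0],"twist": 0},
    {"claw": -1,"offset": [0.97,-0.28,0],"twist": 0},
    {"claw": -1,"offset": [0.97,-0.28,0],"twist": 0},
    {"claw": -1,"offset": [0.97,-0.28,0],"twist": 0},
    {"claw": -1,"offset": [0.97,-0.28,0],"twist": 0},
    {"claw": -1,"offset": [0.97,-0.28,0],"twist": 0}
  ]
}}

```text
clock: 12.55
tcp_pos: [470.2, 48.9, 231.7]
eef_rot: [-0.0, 0.789, 0.614, 0.0]
force: [-0.8, -0.0, -0.1]
gripper_width: 0.1
finger_force: 0.0
```

Emit:
{"fn": "drive_tool", "kwargs": {
  "increments": [
    {"claw": -1,"offset": [0.97,-0.28,0],"twist": 0},
    {"claw": -1,"offset": [0.97,-0.28,0],"twist": 0},
    {"claw": -1,"offset": [0.97,-0.28,0],"twist": 0},
    {"claw": -1,"offset": [0.97,-0.28,0],"twist": 0},
    {"claw": -1,"offset": [0.97,-0.28,0],"twist": 0},
    {"claw": -1,"offset": [0.97,-0.28,0],"twist": 0},
    {"claw": -1,"offset": [0,0,0],"twist": -0.028},
    {"claw": -1,"offset": [0,0,0],"twist": -0.028},
    {"claw": -1,"offset": [0,0,0],"twist": -0.028},
    {"claw": -1,"offset": [0,0,0],"twist": -0.028},
    {"claw": -1,"offset": [0,0,0],"twist": 0}
  ]
}}

```text
clock: 13.92
tcp_pos: [466.3, 169.9, 231.8]
eef_rot: [-0.0, 0.53, 0.848, 0.0]
force: [0.0, -0.6, -0.4]
gripper_width: -0.1
finger_force: 0.0
```

```bash
python3 - <<'E'
from h import *
np.set_printoptions(precision=1,suppress=True)
s=snap('scene','s5');P=pts(s);v,u=np.indices(P.shape[:2])
m=mask(s,(105,130,50),(125,255,255))&(u>255)&(u<335)&(v>180)&(v<275);Q=P[m];print(np.histogram(Q[:,2],bins=range(-5,100,5)))
x=manip.read_state()['tcp_pos'];print(px(s,x))
o=np.hstack([cv2.resize(cv2.imread('pics/s5.png')[180:280,250:350],(400,400),interpolation=2),cv2.resize(cv2.imread('pics/s5.png')[130:280,350:500],(400,400),interpolation=2)]);cv2.imwrite('pics/s5c.png',o)
m=mask(s,(5,150,120),(20,255,255))&(u>370)&(u<470)&(v>225)&(v<275);Q=P[m]
c=np.median(Q,0)
for _ in range(5):
    w=np.linalg.svd(Q-c)[2][0]; d=np.linalg.norm((Q-c)-np.outer((Q-c)@w,w),axis=1); Q=Q[d<max(9,np.percentile(d,90))]; c=Q.mean(0)
pr=(Q-c)@w; print(len(Q),c+w*(pr.min()+pr.max())/2,np.ptp(pr),w)
E
```

```text
(array([  1,  26,   4,   0,   0,   0,   0,   0,   0,   0,  96, 127,   0,
         0,   0,   0,   0,   0,   0,   0]), array([-5,  0,  5, 10, 15, 20, 25, 30, 35, 40, 45, 50, 55, 60, 65, 70, 75,
       80, 85, 90, 95]))
[423.3 218.7]
396 [507.9 195.  181.6] 143.08297112940073 [-0.4  0.9 -0. ]
```

View pics/s5c.png

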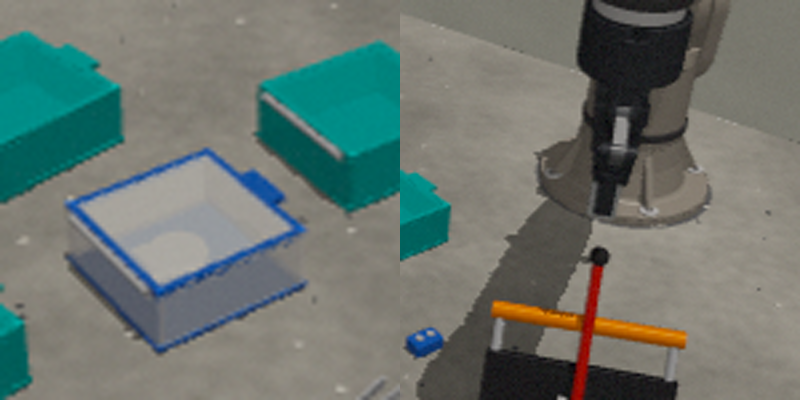

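Lid is flat closed (all blue edge points at 45–55 mm). Fingers are in front of the kickstand ball (crop 599,257), in line with it. Lower and push back.

Emit:
{"fn": "drive_tool", "kwargs": {
  "increments": [
    {"claw": -1,"offset": [0,0,1],"twist": 0},
    {"claw": -1,"offset": [0,0,1],"twist": 0},
    {"claw": -1,"offset": [0,0.5,0.1],"twist": 0},
    {"claw": -1,"offset": [0,0.5,0],"twist": 0},
    {"claw": -1,"offset": [0,0.5,0],"twist": 0},
    {"claw": -1,"offset": [0,0.5,0],"twist": 0},
    {"claw": -1,"offset": [0,0.5,0],"twist": 0},
    {"claw": -1,"offset": [0,0.5,0],"twist": 0},
    {"claw": -1,"offset": [0,0.5,0],"twist": 0},
    {"claw": -1,"offset": [0,0.5,0],"twist": 0},
    {"claw": -1,"offset": [0,0.5,0],"twist": 0},
    {"claw": -1,"offset": [0,0.5,0],"twist": 0},
    {"claw": -1,"offset": [0,0.5,0],"twist": 0},
    {"claw": -1,"offset": [0,0.5,0],"twist": 0},
    {"claw": -1,"offset": [0,0.5,0],"twist": 0},
    {"claw": -1,"offset": [0,0,0],"twist": 0},
    {"claw": -1,"offset": [0,0,0],"twist": 0},
    {"claw": -1,"offset": [0,0,0],"twist": 0}
  ]
}}

```text
clock: 16.23
tcp_pos: [582.8, 226.5, 189.9]
eef_rot: [-0.0, 0.529, 0.849, 0.0]
force: [0.1, -0.2, -0.4]
gripper_width: 0.2
finger_force: 0.0
```

```bash
python3 - <<'E'
from h import *
np.set_printoptions(precision=1,suppress=True)
s=snap('scene','s6');P=pts(s);v,u=np.indices(P.shape[:2])
t=snap('top','t6')
m=mask(s,(0,150,60),(4,255,255))&(u>350)&(u<480)&(v>170)&(v<350);Q=P[m];print(len(Q),Q.min(0),Q.max(0))
o=np.hstack([cv2.resize(cv2.imread('pics/s6.png')[190:340,350:500],(400,400),interpolation=2),cv2.resize(cv2.imread('pics/t6.png')[140:240,150:250],(400,400),interpolation=2)]);cv2.imwrite('pics/s6c.png',o)
E
```

```text
260 [532.3 211.2   5. ] [643.9 257.3 124. ]
```

View pics/s6c.png

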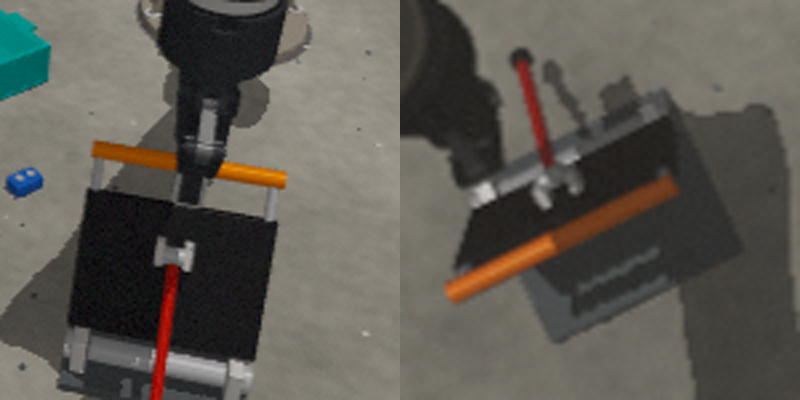

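Kickstand has swung over behind the panel, and the rail is free. Opening and moving over the rail.

Emit:
{"fn": "drive_tool", "kwargs": {
  "force": 40,
  "increments": [
    {"claw": 1,"offset": [0,0,-0.5],"twist": 0},
    {"claw": 1,"offset": [0,0,0],"twist": 0},
    {"claw": 1,"offset": [0,-1,0],"twist": 0},
    {"claw": 1,"offset": [0,-1,0],"twist": 0},
    {"claw": 1,"offset": [0,-1,0],"twist": 0},
    {"claw": 1,"offset": [0,-1,0],"twist": 0},
    {"claw": 1,"offset": [0,-0.1,0],"twist": 0},
    {"claw": 1,"offset": [0,0,0],"twist": 0}
  ]
}}

```text
clock: 17.32
tcp_pos: [509.9, 191.0, 200.2]
eef_rot: [0.0, 0.529, 0.849, 0.001]
force: [0.5, 1.1, -0.7]
gripper_width: 85.3
finger_force: 0.0
```

```bash
python3 - <<'E'
from h import *
np.set_printoptions(precision=1,suppress=True)
s=snap('scene','s7');P=pts(s);v,u=np.indices(P.shape[:2])
m=mask(s,(0,150,60),(4,255,255))&(u>350)&(u<480)&(v>230)&(v<380);Q=P[m];print(len(Q),np.percentile(Q,[2,10,50,90,98],axis=0))
h=np.array([575.9,223,30]);f=np.array([.898,.439,0])
print('ball expected px',px(s,h+f*(-23.3+128*np.sin(2.24))+[0,0,94.2+128*np.cos(2.24)]))
o=np.hstack([cv2.resize(cv2.imread('pics/s7.png')[160:360,350:500],(600,800),interpolation=2)[:600]]);cv2.imwrite('pics/s7c.png',o)
E
```

```text
260 [[546.1 213.8  51.1]
 [559.3 217.7  57. ]
 [593.3 231.5  85.6]
 [628.3 249.2 113.3]
 [635.6 253.  120.4]]
ball expected px [406.1 351.6]
```

View pics/s7c.png

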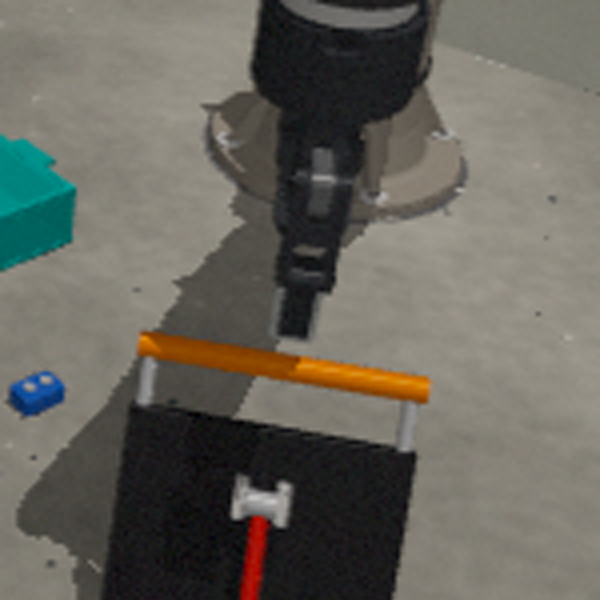

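Emit:
{"fn": "drive_tool", "kwargs": {
  "increments": [
    {"claw": 1,"offset": [0,0,0.8],"twist": 0},
    {"claw": 1,"offset": [0,0,0.8],"twist": 0},
    {"claw": 1,"offset": [0,0,0.8],"twist": 0},
    {"claw": 1,"offset": [0,0,0.6],"twist": 0},
    {"claw": 1,"offset": [0,0,0],"twist": 0}
  ]
}}

```text
clock: 18.0
tcp_pos: [508.4, 190.3, 138.4]
eef_rot: [-0.001, 0.529, 0.849, -0.001]
force: [0.2, 0.3, 0.3]
gripper_width: 85.0
finger_force: 0.0
```

```bash
python3 - <<'E'
from h import *
np.set_printoptions(precision=1,suppress=True)
s=snap('scene','s8');P=pts(s)
x=manip.read_state()['tcp_pos'];h=np.array([575.9,223,30]);f=np.array([.898,.439,0]);g=np.array([-.439,.898,0])
for v in range(240,272,2): print(v,[ (round((P[v,u]-h)@f),round((P[v,u]-h)@g),round(P[v,u,2])) for u in(418,423,428)],s['frame'][v,423])
E
```

```text
240 [(-3, -10, 261), (-7, -1, 260), (-4, 7, 264)] [52 51 52]
242 [(-4, -10, 256), (-6, -1, 256), (-5, 8, 259)] [18 21 23]
244 [(-3, -9, 252), (-3, 0, 254), (-2, 9, 257)] [26 28 23]
246 [(-3, -8, 248), (-3, 0, 250), (-2, 9, 252)] [31 36 35]
248 [(-1, -8, 244), (-325, 28, -1), (-1, 10, 248)] [69 57 48]
250 [(-15, -6, 229), (-20, 3, 227), (1, 10, 245)] [22 18 20]
252 [(-6, -6, 232), (-8, 3, 232), (-1, 11, 239)] [18 15 20]
254 [(0, -6, 231), (-3, 3, 231), (-70, 19, 180)] [78 79 81]
256 [(-1, -5, 226), (-1, 4, 228), (-3, 13, 228)] [37 39 42]
258 [(-18, -3, 207), (0, 4, 223), (-282, 42, 1)] [20 24 26]
260 [(-18, -3, 202), (-17, 7, 205), (-276, 43, -1)] [59 61 59]
262 [(-19, -2, 196), (-25, 8, 194), (-267, 43, -1)] [75 74 73]
264 [(-23, -1, 188), (-27, 9, 187), (-257, 43, 0)] [91 92 88]
266 [(-20, 0, 186), (-24, 9, 185), (-250, 43, -1)] [100 100  97]
268 [(-24, 1, 177), (-25, 10, 178), (-66, 24, 146)] [91 91 90]
270 [(-55, 4, 146), (-54, 14, 149), (-58, 24, 148)] [29 27 30]
```

Kickstand is fully down and fingers straddle the rail with tips at ~175 mm. Closing.

Emit:
{"fn": "drive_tool", "kwargs": {
  "force": 40,
  "increments": [
    {"claw": -1,"offset": [0,0,0],"twist": 0},
    {"claw": -1,"offset": [0,0,0],"twist": 0},
    {"claw": -1,"offset": [0,0,0],"twist": 0},
    {"claw": -1,"offset": [0,0,0],"twist": 0},
    {"claw": -1,"offset": [0,0,0],"twist": 0},
    {"claw": -1,"offset": [0,0,0],"twist": 0}
  ]
}}

```text
clock: 18.8
tcp_pos: [508.5, 190.0, 140.1]
eef_rot: [-0.001, 0.529, 0.849, -0.001]
force: [-4.0, -2.0, 5.4]
gripper_width: 12.5
finger_force: 39.0
```

Emit:
{"fn": "drive_tool", "kwargs": {
  "increments": [
    {"claw": -1,"offset": [0,0.34,-0.145],"twist": 0},
    {"claw": -1,"offset": [0,0.34,-0.145],"twist": 0},
    {"claw": -1,"offset": [0,0.35,-0.115],"twist": 0},
    {"claw": -1,"offset": [0,0.35,-0.115],"twist": 0},
    {"claw": -1,"offset": [0,0.36,-0.08],"twist": 0},
    {"claw": -1,"offset": [0,0.36,-0.08],"twist": 0},
    {"claw": -1,"offset": [0,0.37,-0.05],"twist": 0},
    {"claw": -1,"offset": [0,0.37,-0.05],"twist": 0},
    {"claw": -1,"offset": [0,0.3,-0.02],"twist": 0},
    {"claw": -1,"offset": [0,0,0],"twist": 0}
  ]
}}

```text
clock: 20.05
tcp_pos: [566.0, 217.3, 155.0]
eef_rot: [0.0, 0.529, 0.849, -0.001]
force: [0.1, -3.9, -4.4]
gripper_width: 12.3
finger_force: 38.9
```

Emit:
{"fn": "drive_tool", "kwargs": {
  "increments": [
    {"claw": -1,"offset": [0,0.2,0],"twist": 0},
    {"claw": -1,"offset": [0,0.15,0],"twist": 0},
    {"claw": -1,"offset": [0,0,0],"twist": 0}
  ]
}}

```text
clock: 20.42
tcp_pos: [570.2, 219.4, 155.0]
eef_rot: [-0.001, 0.529, 0.848, -0.002]
force: [-2.7, -6.4, -2.7]
gripper_width: 12.4
finger_force: 39.2
```

Emit:
{"fn": "drive_tool", "kwargs": {
  "increments": [
    {"claw": -1,"offset": [0,0.15,0],"twist": 0},
    {"claw": -1,"offset": [0,0,0],"twist": 0}
  ]
}}

```text
clock: 20.68
tcp_pos: [570.6, 219.6, 154.9]
eef_rot: [-0.003, 0.53, 0.848, -0.004]
force: [-8.4, -8.2, 0.1]
gripper_width: 12.5
finger_force: 39.6
```

Emit:
{"fn": "drive_tool", "kwargs": {
  "increments": [
    {"claw": -1,"offset": [0,0.15,0],"twist": 0},
    {"claw": -1,"offset": [0,0,0],"twist": 0}
  ]
}}

```text
clock: 20.92
tcp_pos: [570.9, 219.8, 154.9]
eef_rot: [-0.005, 0.53, 0.848, -0.007]
force: [-14.0, -10.3, 3.8]
gripper_width: 12.3
finger_force: 40.1
```

Position stopped while force climbs: it's at the upright stop. Verify.

```bash
python3 - <<'E'
from h import *
np.set_printoptions(precision=1,suppress=True)
s=snap('scene','s9');P=pts(s);v,u=np.indices(P.shape[:2])
m=mask(s,(5,150,120),(20,255,255))&(u>340)&(u<490)&(v>200)&(v<330);Q=P[m];print('rail',len(Q),np.median(Q,0),np.percentile(Q[:,2],[5,50,95]))
h=np.array([575.9,223,30]);f=np.array([.898,.439,0]);print('offset from hub x',np.percentile((Q-h)@f,[10,50,90]))
m=mask(s,(0,150,60),(4,255,255))&(u>340)&(u<490)&(v>200);Q=P[m];print('kick',np.percentile((Q-h)@f,[2,50,98]),np.percentile(Q[:,2],[2,98]))
m=(s['frame'].max(2)<60)&(u>380)&(u<450)&(v>250)&(v<330);Q=P[m];Q=Q[(Q[:,2]>60)&(Q[:,2]<150)];X=(Q-h)@f;k=abs(X-np.median(X))<8
print('lean slope',np.polyfit(Q[k][:,2],X[k],1),k.sum())
x=mask(s,(105,130,50),(125,255,255))&(u>255)&(u<335)&(v>180)&(v<275);print('lid max z',np.percentile(P[x][:,2],[50,98]))
cv2.imwrite('pics/s9c.png',cv2.resize(s['frame'][150:400,240:500,::-1],(624,600),interpolation=2))
E
```

```text
rail 443 [568.2 239.7 198.7] [192.  198.7 202. ]
offset from hub x [-4.9  0.5  2.9]
kick [ 0.6 43.9 69.5] [ 16.7 117.1]
lean slope [ 0. -0.] 1955
lid max z [50.2 52.8]
```

View pics/s9c.png

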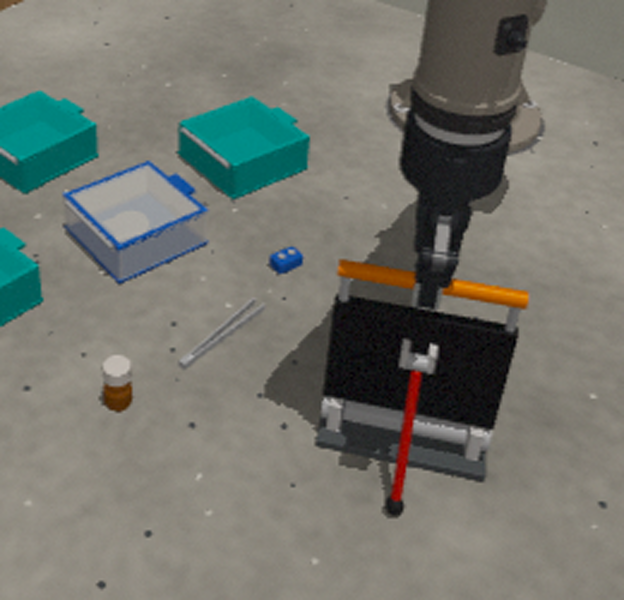

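The picture shows the lid flat on the box (135,205), the kickstand slanting down behind the panel (395,505), the panel upright with its rail held (435,280), and the bystanders untouched.

```bash
python3 -c "
from rig import manip
print(manip.finish_job())"
```

```text
the job is handed in; nothing more can be done
None
```

I closed the lid fully, flipped the kickstand fully down, and handed the job in with the gripper holding the panel upright by the rail; the tweezers, header block and vial were not touched.

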